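# Turn the leaf of the grain-size book in the soil laboratory

### The job

Two comparison books lie open on the soil-laboratory bench, each with one metal leaf left half raised. In the book whose leaf has the row of four round spots, push the leaf over its spine with closed fingertips and press it down until it lies flat on the far side, turning it smoothly without flinging or slamming it. Never take the leaf between the fingers, grasp or lift nothing, and leave the other book's leaf (six rectangles) and everything else as they stand.

Things in the scene. Friction and masses are not known exactly. Their poses are not given: they have to be found in the camera images.
- grain_book: Book to work on: open black binder, 190 (own x) x 116 mm (own y), 4 mm thick, fixed to the bench; paper stacks with tops 20 mm above the bench on both sides of a spine along its own y. Origin: centre of underside; z up; own -x points from the spine (roughly at the robot) to the side where the leaf starts. Left or right of its neighbour, turned up to 30 degrees
- grain_book_spine (a point): point on the hinge axis of the grain-size book, at the middle of the spine, 24 mm above the bench; two 12 mm steel lugs stand round the axis 52 mm to either side, up to 30 mm above the bench
- grain_leaf (a joint): angle of the leaf to turn (rad): 0 flat on the book's -x side, 1.57 upright, 3.14 flat on the +x side (its stop, the goal). Starts at 0.45 to 0.95. Stiff hinge, friction about 0.09 N m: the leaf stays at any angle where it is left and follows a push of 1 to 5 N near its free edge
- grain_leaf_mid (a point): centre of the leaf to turn: aluminium plate 6 mm thick, 90 mm wide along the spine, reaching from 10 to 85 mm from the hinge axis, which lies in its mid-plane. Both faces show a row of four dark round spots, 29 down to 7 mm. Frame turns with the leaf: z normal (up at joint 0), y along the spine, -x from spine to free edge
- grain_leaf_edge (a point): middle of the free edge of the grain-size leaf, 85 mm from the hinge axis
- chip_book: Other book, leave alone: open black binder, 190 (own x) x 116 mm (own y), 4 mm thick, fixed to the bench; paper stacks with tops 20 mm above the bench on both sides of a spine along its own y. Origin: centre of underside; z up; own -x points from the spine (roughly at the robot) to the side where the leaf starts. Left or right of its neighbour, turned up to 30 degrees
- chip_leaf_edge (a point): middle of the free edge of the other book's leaf, an aluminium plate of the same size (85 mm from hinge to edge, 90 mm wide, 6 mm thick) on the same stiff hinge, but marked with six dark rectangles (24 by 20 mm) in two rows
- moisture_tin: open aluminium tin, 62 mm across, 45 mm tall, standing between the two books; loose bystander, origin at the centre of its underside
- brass_weight: brass knobbed weight, 48 mm across, 52 mm tall, standing between the two books; loose bystander, origin at the centre of its underside
- porous_stone: flat terracotta disc, 58 mm across, 12 mm thick, lying between the books on the robot's side; loose bystander, origin at the centre of its underside
- cutting_ring: steel ring, 72 mm across, 24 mm tall, on the left; loose bystander, origin at the centre of its underside
- sample_jar: jar with lid, 64 mm across, 85 mm tall, on the left; loose bystander, origin at the centre of its underside
- spatula: spatula lying flat, 200 mm long, on the right; loose bystander
- shear_box: open brass box, 85 mm square, 45 mm tall, on the right; loose bystander, origin at the centre of its underside
Not all that is in view belongs to the job. What is shaped like the grain_book but red is not meant.

How it is judged (in metres and radians):
At the end, for the whole second after the job is handed in: the grain-size leaf rests within 0.1 rad (about 6 degrees) of flat on the far side, not moving; the other leaf's edge is within 15 mm and every bystander within 20 mm of where it started (value of joint grain_leaf above 3.04 rad and velocity of joint grain_leaf between -0.05 and 0.05 rad/s and distance of chip_leaf_edge from where it was at the start of the episode below 0.015 m and distance of each of moisture_tin, brass_weight, porous_stone, cutting_ring, sample_jar, spatula, shear_box from where it was at the start of the episode below 0.02 m); the robot touches nothing.
It fails at once if the grain-size leaf is taken between the fingers (x of the grasp point in the frame of grain_leaf_mid between -0.036 and 0.036 m and y of the grasp point in the frame of grain_leaf_mid between -0.044 and 0.044 m and z of the grasp point in the frame of grain_leaf_mid between -0.004 and 0.004 m).
It fails at once if the grain-size leaf is flung or slammed over (faster than 7 rad/s) (velocity of joint grain_leaf above 7 rad/s or velocity of joint grain_leaf below -7 rad/s).
It fails at once if the other book's leaf is moved by more than 15 mm at its edge (distance of chip_leaf_edge from where it was at the start of the episode above 0.015 m).
It fails at once if a bystander is shifted or lifted by more than 20 mm (distance of any of moisture_tin, brass_weight, porous_stone, cutting_ring, sample_jar, spatula, shear_box from where it was at the start of the episode above 0.02 m).
It also fails if it takes over 40 s, if anything falls off the work surface, if the arm or the gripper's body presses on something with over 40 N, if the wrist force passes 120 N, or if a joint passes its speed limit or range.

### The arm

A 7-joint arm with a two-finger parallel gripper is mounted at the origin on the work surface. World frame = base frame: x ahead of the robot, y to its left, z up, the work surface at z = 0. Lengths are in mm, angles in rad, forces in N, time in s.
With the tool pointing down it reaches from about 350 to 900 mm from the base axis. Payload 8.1 kg.
Tool frame: the origin (TCP) lies midway between the tips of the shut fingers; the grasp point (between the pads) lies 19 mm behind it (arm.tcp_to_grasp is the z of the grasp point in the tool frame, in mm); z points along the fingers, y is the line along which they close (so a half turn about z gives the same grasp; the last joint's range is limited). The gripper opens to 85 mm and grips with 20 to 120 N. Pads are 22 mm wide; open, the fingers measure 114 mm over their backs; the gripper's body (76 mm by 85 mm) begins 54 mm behind the grasp point. The pads swing forward as they close: fully open they stand 13 mm farther back than shut.
Start: joints at [1.073, 0.434, 0.025, 1.573, -0.012, 1.134, -0.075], TCP at [240.368, -576.944, 231.323] pointing down, gripper open.
Joint ranges: [-2.62, 2.62], [-0.44, 2.09], [-1.27, 1.32], [0.08, 2.57], [-1.32, 4.46], [0.12, 2], [-2.74, 2.74]. Speed limits (rad/s): [2.22, 2.22, 3.01, 3.01, 3.14, 3.14, 3.14].

### API

Orientations are given as a unit quaternion [x, y, z, w].
In Python, from rig import arm, read_camera, ticket gives the robot as it stands.
- The arm moves only by the tool apply_moves, never from a script. Its argument "deltas" is a list of rows, each a list of 7 numbers: the turn, a rotation vector about the tool's x, y, z in degrees, then the shift along the tool's x, y, z in m, then the opening, from -1 (shut) to 1 (fully open). A call has 1 to 10 rows; each row is the pose to reach, as a shift and turn from the pose commanded when the call began, along the tool's axes at that moment; what a row does not reach only later rows make up. A row lasts 1/12 s, in which the tool goes at most 41.7 mm and 7.16 degrees, less where a joint would pass 70% of its speed; a pose out of reach is approached as far as the arm can. A call with a gripper value outside its range is refused whole. The fingers move at their own pace and stop on an object; the grip force is fixed at half the most. Time passes only in rows, so rows that repeat a pose let the fingers close. It gives the time, the measured TCP pose, the force and the opening at its end, in the units of the state.
- arm.read_state(): the state, without advancing time (a new reading comes with each control period).
- read_camera(name): name is "scene" or "top" or "wrist"; returns a dict with "color" (420x560x3 uint8, red, green, blue), "intrinsics" (3x3 intrinsics, pixels), "position" and "attitude" of the camera in the world; the wrist camera has in their place "tool_from_camera" (4x4, takes a point from camera to tool coordinates, whose origin is the TCP and whose axes are the flange's). Camera axes: x right, y up, looking along -z (the intrinsics and any distortion apply to the point x, -y, -z); pixel columns grow to the right and rows downward; lengths in mm; the calibration is good to about 2 mm. A picture is of the moment at which its call begins: read the wrist's pose just before it. There is no depth.
- ticket.sign_off(): hands the job in, once; it reports no verdict.
The state is a dict: "t": time; "joints": joint angles; "joint_velocities": joint speeds; "effort": joint torques, N m; "tool_pos": TCP position; "tool_rot": TCP orientation; "ft_force": force on the tool from outside, world axes, zero at the start; "wrist_torque": the same for the moment, N m; "finger_gap": opening from 0.0 (shut) to 1.0 (fully open).
Only numpy, scipy, OpenCV 4.12 (cv2) and the standard library are available. Lean on these libraries where they do the work, as an engineer would, in place of code of your own. Each camera call takes 0.05 s, during which the arm holds its last target. There are 200 camera calls.

## Working session

There is one attempt and no reset: what is moved stays moved. The work goes in short steps, Python scripts to look and compute and a tool call to move; the robot and the scene stay as the last step left them, time stands still between calls to the robot, and variables do not carry over. Pictures are saved under pics/ and viewed, on a budget of 10 in all, crops included, one or two more only if the job needs it, and the job is handed in when it is done.

Besides the shell and the picture viewer there is one more tool, called after "Emit:" as name(argument=value, ...), one argument or row to a line, values as JSON. apply_moves: Moves the arm, as the interface text tells. Its arguments: {"type":"object","properties":{"deltas":{"type":"array"}},"required":["deltas"]}

```bash
mkdir -p pics; ls; cat > h.py <<'E'
import numpy as np, cv2
from rig import arm, read_camera, ticket
from scipy.spatial.transform import Rotation as R
E
python3 - <<'E'
from h import *
import pickle
d={}
for n in("scene","top"):
    c=read_camera(n); d[n]=c
    print(n,{k:np.array(v).round(3).tolist() for k,v in c.items() if k!="color"})
    cv2.imwrite(f"pics/{n}0.png",c["color"][:,:,::-1])
pickle.dump(d,open("cams.pkl","wb"))
s=arm.read_state(); print({k:np.round(v,3).tolist() for k,v in s.items()}, arm.tcp_to_grasp)
E
```

```text
pics
scene {'intrinsics': [[396.144, 0.0, 278.256], [0.0, 396.144, 211.195], [0.0, 0.0, 1.0]], 'position': [1305.009, -534.88, 833.667], 'attitude': [0.379, 0.217, 0.433, 0.788]}
top {'intrinsics': [[545.414, 0.0, 269.759], [0.0, 545.414, 218.184], [0.0, 0.0, 1.0]], 'position': [203.636, 7.972, 1346.256], 'attitude': [0.058, -0.058, -0.696, 0.713]}
{'t': 0.1, 'joints': [1.073, 0.435, 0.025, 1.574, -0.012, 1.134, -0.075], 'joint_velocities': [0.001, -0.001, 0.001, -0.002, -0.001, 0.001, -0.002], 'effort': [0.003, -67.176, 1.028, -31.691, 0.016, 0.007, 0.0], 'tool_pos': [240.167, -576.512, 230.601], 'tool_rot': [0.981, 0.196, -0.0, -0.001], 'ft_force': [0.499, -0.258, -0.338], 'wrist_torque': [0.01, 0.059, 0.033], 'finger_gap': 1.002} -18.700000000000003
```

View pics/top0.png

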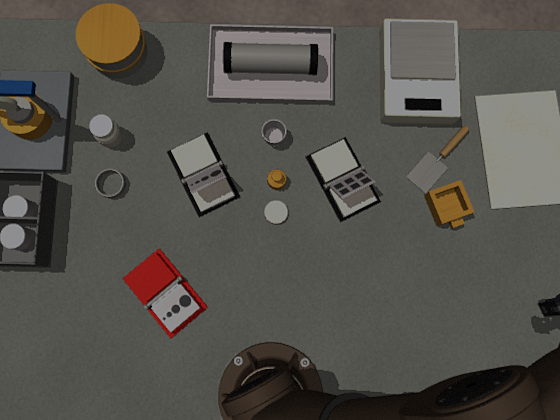

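View pics/scene0.png

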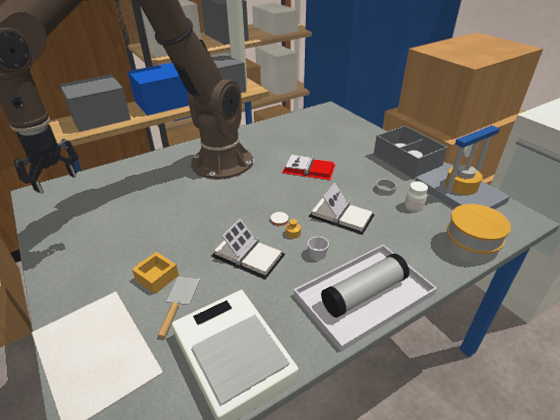

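Candidates in the top view:
- The black book at (203,173) has round spots on its raised leaf.
- The black book at (343,179) has rectangles.
- The book at (165,292) has spots but is red, so it isn't meant.

I'll confirm with an enlarged crop and measure the outlines.

```bash
cat >> h.py <<'E'
def ray(c,u,v):
    K=c["intrinsics"]; d=np.array([(u-K[0][2])/K[0][0],-(v-K[1][2])/K[1][1],-1.])
    return np.array(c["position"]),R.from_quat(c["attitude"]).apply(d)
def onplane(c,u,v,z):
    p,d=ray(c,u,v); return p+d*(z-p[2])/d[2]
def proj(c,P):
    q=R.from_quat(c["attitude"]).inv().apply(np.atleast_2d(P)-np.array(c["position"])); K=np.array(c["intrinsics"])
    return np.c_[K[0,2]-K[0,0]*q[:,0]/q[:,2],K[1,2]+K[1,1]*q[:,1]/q[:,2]]
E
python3 - <<'E'
from h import *
import pickle
d=pickle.load(open("cams.pkl","rb"))
t=d["top"];im=t["color"]
a=cv2.resize(im[125:225,155:255],(400,400),interpolation=3)
s=d["scene"]["color"][175:245,300:385]
b=cv2.resize(s,(400,329),interpolation=3); b=cv2.copyMakeBorder(b,0,71,0,0,cv2.BORDER_CONSTANT)
cv2.imwrite("pics/crop.png",np.hstack([a,b])[:,:,::-1])
hsv=cv2.cvtColor(im,cv2.COLOR_RGB2HSV)
# book = black cover + pale paper/leaf  (vs mid grey bench)
g=cv2.cvtColor(im,cv2.COLOR_RGB2GRAY)
m=((g<35)).astype(np.uint8)
for x0,x1 in((160,245),(300,390)):
    mm=np.zeros_like(m); mm[125:225,x0:x1]=m[125:225,x0:x1]
    pts=cv2.findNonZero(mm); r=cv2.minAreaRect(pts); box=cv2.boxPoints(r)
    W=np.array([onplane(t,u,v,4) for u,v in box])
    print(r,box.round(1).tolist(),W.round(0).tolist(),np.linalg.norm(W[1]-W[0]),np.linalg.norm(W[2]-W[1]))
E
```

```text
((203.10003662109375, 174.20001220703125), (72.89581298828125, 45.615779876708984), 63.43495178222656) [[166.39999389648438, 151.8000030517578], [207.1999969482422, 131.39999389648438], [239.8000030517578, 196.60000610351562], [199.0, 217.0]] [[590.0, 278.0, 4.0], [647.0, 176.0, 4.0], [478.0, 87.0, 4.0], [424.0, 187.0, 4.0]] 116.15145105729137 190.35755174188307
((342.982177734375, 178.36669921875), (74.92579650878906, 46.08880615234375), 61.821407318115234) [[305.0, 156.1999969482422], [345.6000061035156, 134.5], [381.0, 200.5], [340.3999938964844, 222.3000030517578]] [[587.0, -75.0, 4.0], [647.0, -178.0, 4.0], [477.0, -267.0, 4.0], [419.0, -165.0, 4.0]] 119.42170837003691 192.02268908223877
```

View pics/crop.png

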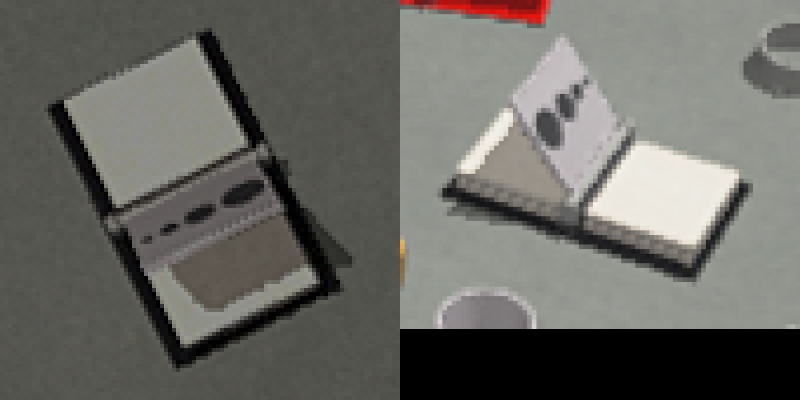

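The crop confirms it: the black book at top-view (203,174) has the row of four round spots. Its outline measures 116 x 190 mm, which matches. Next I'll triangulate the free-edge corners to get the leaf angle.

```bash
python3 - <<'E'
from h import *
import pickle
d=pickle.load(open("cams.pkl","rb")); t,s=d["top"],d["scene"]
def tri(a,b):
    p,u=ray(t,*a); q,v=ray(s,*b); k=np.linalg.lstsq(np.c_[u,-v],q-p,rcond=None)[0]
    A,B=p+u*k[0],q+v*k[1]; return (A+B)/2,np.linalg.norm(A-B)
th=np.arctan2(90,167); ex=np.array([np.cos(th),np.sin(th),0]); ey=np.array([-ex[1],ex[0],0]); H=np.array([535,182,24.])
print("theta",np.degrees(th))
for a,b in(((226.2,178),(323.8,198)),((193,192.5),(335,183))):
    P,e=tri(a,b); r=P-H; print(P.round(1),e.round(1),"own",(r@ex).round(1),(r@ey).round(1),r[2].round(1),"len",np.hypot(r@ex,r[2]).round(1),"ang",np.arctan2(r[2],-(r@ex)).round(3))
for p in((183,180.5),(221,163)): 
    r=onplane(t,*p,30)-H; print("lug",(r@ex).round(1),(r@ey).round(1))
for n,x in(("paper corners",1),):
    print(proj(t,[H+x*0*ex+52*ey+[0,0,6],H-52*ey+[0,0,6]]))
for a in(.5,.7,.9):
  print(a,proj(t,[H-85*np.cos(a)*ex+y*ey+[0,0,85*np.sin(a)] for y in(-45,45)]).round(1).tolist(),proj(s,[H-85*np.cos(a)*ex+y*ey+[0,0,85*np.sin(a)] for y in(-45,45)]).round(1).tolist())
E
```

```text
theta 28.3212112380088
[508.9 119.5  80.4] 6.6 own -52.6 -42.7 56.4 len 77.2 ang 0.82
[470.1 195.5  88. ] 6.0 own -50.8 42.7 64.0 len 81.7 ang 0.9
lug -0.2 51.8
lug -2.7 -51.6
[[182.90560542 180.46907343]
 [220.66401739 161.99331962]]
0.5 [[230.5, 186.3], [196.7, 202.9]] [[316.0, 200.5], [327.4, 186.6]]
0.7 [[228.3, 181.5], [194.2, 198.3]] [[318.9, 197.9], [330.3, 184.0]]
0.9 [[225.6, 175.8], [191.3, 192.7]] [[322.6, 196.0], [333.9, 182.0]]
```

The pose checks out: spine at about (535,182,24), own +x at 28.3°, and the lugs land at ±52 mm. The leaf is at about 0.87 rad with its edge about 89 mm high. I'll travel high with fingers shut to a point behind the leaf (own x −110), yawing the tool to match the book.

Emit:
apply_moves(
  deltas=[
    [0,0,-5.7,0.45,-0.575,0,-1],
    [0,0,-5.7,0.45,-0.575,0,-1],
    [0,0,-5.7,0.45,-0.575,0,-1],
    [0,0,-5.7,0.45,-0.575,0,-1],
    [0,0,-5.7,0.45,-0.575,0,-1],
    [0,0,-5.7,0.45,-0.575,0,-1],
    [0,0,-5.7,0.45,-0.575,0,-1],
    [0,0,-5.7,0.45,-0.575,0,-1],
    [0,0,-5.7,0.45,-0.575,0,-1],
    [0,0,-5.7,0.45,-0.575,0,-1],
  ],
)

```text
t: 0.93
tool_pos: [351.0, -173.3, 231.3]
tool_rot: [0.97, 0.244, -0.0, 0.0]
ft_force: [2.0, -0.2, -0.1]
finger_gap: 0.002
```

```bash
cat >> h.py <<'E'
TH=np.radians(28.3); EX=np.array([np.cos(TH),np.sin(TH),0]); EY=np.array([-EX[1],EX[0],0]); H0=np.array([535,182,0.])
def report():
    s=arm.read_state(); r=np.array(s["tool_pos"])-H0; M=R.from_quat(s["tool_rot"]).as_matrix()
    f=np.array(s["ft_force"])
    print("t",s["t"],"own",[round(float(v),1) for v in (r@EX,r@EY,r[2])],"F own",[round(float(v),1) for v in (f@EX,f@EY,f[2])],"gap",s["finger_gap"],"yaw",np.degrees(np.arctan2(M[1,0],M[0,0])).round(2),"tz",M[:,2].round(3))
    return s,M
E
python3 -c "
from h import *
s,M=report()
print((M.T@(H0-110*EX+[0,0,231]-s['tool_pos'])).round(1))"
```

```text
t 0.9333 own [-330.5, -225.6, 231.3] F own [1.7, -1.2, -0.1] gap 0.0021861984957873277 yaw 28.3 tz [-0. -0. -1.]
[ 2.205e+02 -2.256e+02  2.000e-01]
```

Emit:
apply_moves(
  deltas=[
    [0,0,0,0.22,-0.225,0,-1],
    [0,0,0,0.22,-0.225,0,-1],
    [0,0,0,0.22,-0.225,0,-1],
    [0,0,0,0.22,-0.225,0,-1],
    [0,0,0,0.22,-0.225,0,-1],
    [0,0,0,0.22,-0.225,0,-1],
    [0,0,0,0.22,-0.225,0,-1],
    [0,0,0,0.22,-0.225,0,-1],
    [0,0,0,0.22,-0.225,0,-1],
    [0,0,0,0.22,-0.225,0,-1],
  ],
)

```text
t: 1.77
tool_pos: [437.9, 128.4, 230.9]
tool_rot: [0.969, 0.246, -0.001, -0.0]
ft_force: [-1.0, -0.9, -1.4]
finger_gap: -0.002
```

```bash
python3 -c "
from h import *
s,M=report()
c=read_camera('wrist'); cv2.imwrite('pics/w1.png',c['color'][:,:,::-1])
T=np.array(c['tool_from_camera']); K=np.array(c['intrinsics'])
def pr(P):
    q=M.T@(P-np.array(s['tool_pos'])); q=np.linalg.inv(T)@np.r_[q,1]; return (K[0,2]-K[0,0]*q[0]/q[2]).round(),(K[1,2]+K[1,1]*q[1]/q[2]).round()
for y in(-52,52): print('lug',pr(H0+y*EY+[0,0,30]))
for a in(.7,.8,.9,1): print(a,[pr(H0-85*np.cos(a)*EX+y*EY+[0,0,24+85*np.sin(a)]) for y in(-45,45)])
"
```

```text
t 1.7667 own [-110.9, -1.1, 230.9] F own [-1.3, -0.4, -1.4] gap -0.002121634866249674 yaw 28.5 tz [-0.001  0.    -1.   ]
lug (np.float64(331.0), np.float64(79.0))
lug (np.float64(236.0), np.float64(79.0))
0.7 [(np.float64(328.0), np.float64(144.0)), (np.float64(238.0), np.float64(144.0))]
0.8 [(np.float64(329.0), np.float64(139.0)), (np.float64(237.0), np.float64(138.0))]
0.9 [(np.float64(330.0), np.float64(133.0)), (np.float64(236.0), np.float64(132.0))]
1 [(np.float64(331.0), np.float64(125.0)), (np.float64(235.0), np.float64(125.0))]
```

View pics/w1.png

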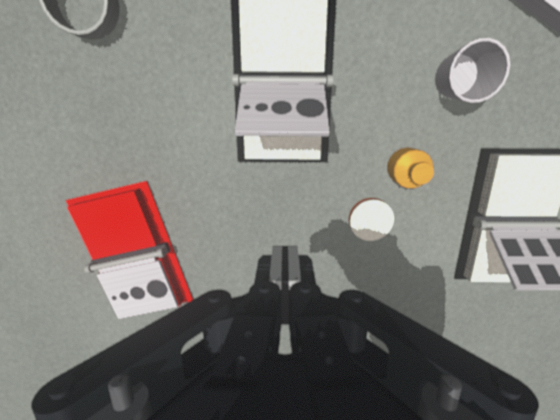

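The projected lugs (236/331, 79) fall on the seen ones, and the leaf edge at row ≈134 gives an angle of about 0.88 rad. Descend behind the leaf to z≈70, then approach.

Emit:
apply_moves(
  deltas=[
    [0,0,0,0,-0.001,0.04,-1],
    [0,0,0,0,-0.001,0.08,-1],
    [0,0,0,0,-0.001,0.12,-1],
    [0,0,0,0,-0.001,0.16,-1],
    [0,0,0,0,-0.001,0.16,-1],
    [0,0,0,0.015,-0.001,0.16,-1],
    [0,0,0,0.025,-0.001,0.16,-1],
    [0,0,0,0.032,-0.001,0.16,-1],
    [0,0,0,0.038,-0.001,0.16,-1],
    [0,0,0,0.044,-0.001,0.16,-1],
  ],
)

```text
t: 2.65
tool_pos: [477.6, 148.9, 72.6]
tool_rot: [0.97, 0.244, 0.001, 0.0]
ft_force: [0.2, -1.0, -0.2]
finger_gap: -0.002
```

```bash
python3 -c "
from h import *
s,M=report()"
```

```text
t 2.65 own [-66.3, -1.9, 72.6] F own [-0.3, -1.0, -0.2] gap -0.0018897699727006324 yaw 28.28 tz [ 0.002  0.    -1.   ]
```

Emit:
apply_moves(
  deltas=[
    [0,0,0,0.006,-0.001,0,-1],
    [0,0,0,0.012,-0.001,0,-1],
    [0,0,0,0.018,-0.001,-0.002,-1],
    [0,0,0,0.024,-0.001,-0.004,-1],
    [0,0,0,0.03,-0.001,-0.006,-1],
    [0,0,0,0.036,-0.001,-0.008,-1],
    [0,0,0,0.042,-0.001,-0.01,-1],
    [0,0,0,0.047,-0.001,-0.011,-1],
    [0,0,0,0.051,-0.001,-0.011,-1],
    [0,0,0,0.051,-0.001,-0.011,-1],
  ],
)

```text
t: 3.48
tool_pos: [521.9, 174.6, 82.4]
tool_rot: [0.97, 0.245, 0.001, -0.0]
ft_force: [-0.3, -0.0, 0.2]
finger_gap: 0.001
```

```bash
python3 -c "
from h import *
s,M=report()
a=read_camera('scene')['color'][160:250,290:390]
b=read_camera('top')['color'][125:225,155:255]
cv2.imwrite('pics/p2.png',np.hstack([cv2.resize(a,(444,400),interpolation=3),cv2.resize(b,(356,400),interpolation=3)])[:,:,::-1])"
```

```text
t 3.4833 own [-15.0, -0.3, 82.4] F own [-0.3, 0.1, 0.2] gap 0.0008351014725926981 yaw 28.32 tz [ 0.001  0.001 -1.   ]
```

View pics/p2.png

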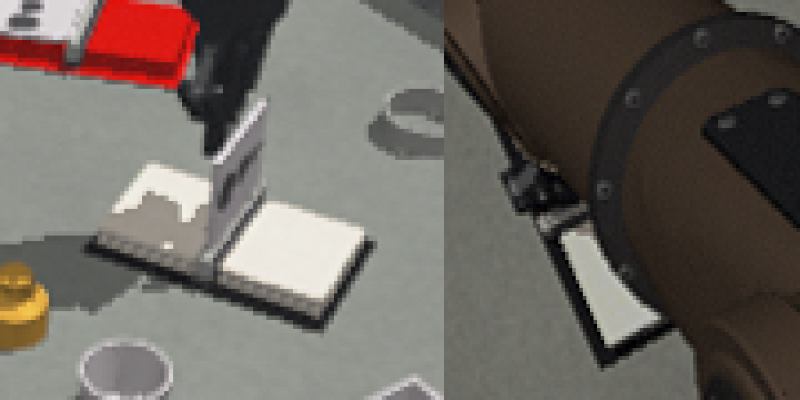

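The scene view shows the leaf upright with the shut tips behind it and nothing else disturbed. I'll continue along the arc at about 60 mm radius.

Emit:
apply_moves(
  deltas=[
    [0,0,0,0.009,0,0,-1],
    [0,0,0,0.017,0,0,-1],
    [0,0,0,0.024,0,0.002,-1],
    [0,0,0,0.031,0,0.005,-1],
    [0,0,0,0.038,0,0.009,-1],
    [0,0,0,0.044,0,0.014,-1],
    [0,0,0,0.05,0,0.02,-1],
    [0,0,0,0.055,0,0.026,-1],
    [0,0,0,0.055,0,0.026,-1],
  ],
)

```text
t: 4.33
tool_pos: [569.4, 200.3, 54.6]
tool_rot: [0.97, 0.245, -0.001, -0.0]
ft_force: [0.3, 0.0, 0.2]
finger_gap: -0.001
```

```bash
python3 -c "
from h import *
s,M=report()"
```

```text
t 4.3333 own [39.0, -0.2, 54.6] F own [0.3, -0.2, 0.2] gap -0.0011644957552607253 yaw 28.32 tz [-0.001 -0.    -1.   ]
```

Emit:
apply_moves(
  deltas=[
    [0,0,0,0.004,0,0.006,-1],
    [0,0,0,0.007,0,0.012,-1],
    [0,0,0,0.01,0,0.018,-1],
    [0,0,0,0.012,0,0.022,-1],
    [0,0,0,0.014,0,0.025,-1],
    [0,0,0,0.014,0,0.027,-1],
    [0,0,0,0.014,0,0.028,-1],
    [0,0,0,0.014,0,0.028,-1],
  ],
)

```text
t: 5.0
tool_pos: [581.6, 206.7, 28.2]
tool_rot: [0.97, 0.245, -0.0, 0.0]
ft_force: [-0.0, 0.4, 0.1]
finger_gap: -0.002
```

```bash
python3 -c "
from h import *
s,M=report()"
```

```text
t 5.0 own [52.7, -0.3, 28.2] F own [0.1, 0.3, 0.1] gap -0.0017201153714020445 yaw 28.32 tz [-0. -0. -1.]
```

Emit:
apply_moves(
  deltas=[
    [0,0,0,0,0,0.001,-1],
    [0,0,0,0,0,0.001,-1],
    [0,0,0,0,0,0.002,-1],
    [0,0,0,0,0,0.002,-1],
  ],
)

```text
t: 5.33
tool_pos: [581.7, 206.7, 27.1]
tool_rot: [0.97, 0.245, 0.0, 0.0]
ft_force: [-1.8, -0.8, 7.8]
finger_gap: 0.002
```

```bash
python3 -c "
from h import *
s,M=report()
a=read_camera('scene')['color'][160:250,290:390]
cv2.imwrite('pics/p3.png',cv2.resize(a,(666,600),interpolation=3)[:,:,::-1])"
```

```text
t 5.3333 own [52.9, -0.4, 27.1] F own [-2.0, 0.2, 7.8] gap 0.0023617139685375493 yaw 28.31 tz [ 0.001 -0.    -1.   ]
```

View pics/p3.png

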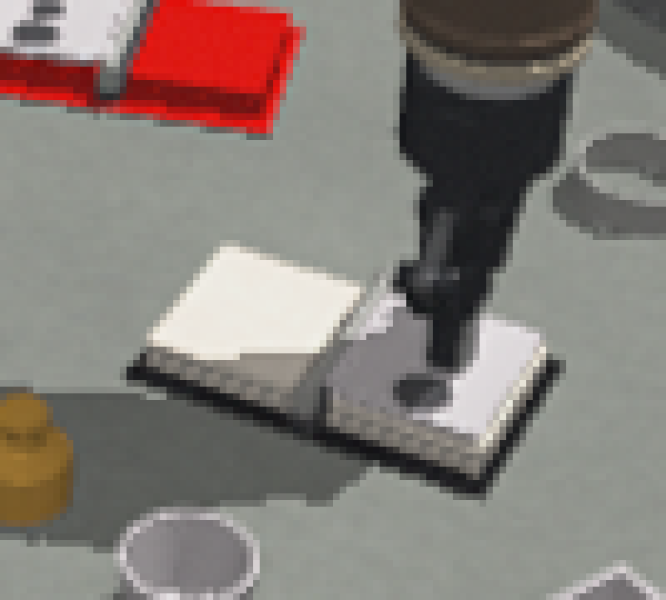

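The leaf looks flat. The tip has stopped at z=27.1 (leaf top should be 27) with 7.8 N on it. I'll press a touch more, then lift straight up.

Emit:
apply_moves(
  deltas=[
    [0,0,0,0,0,0.001,-1],
    [0,0,0,0,0,0.001,-1],
    [0,0,0,0,0,-0.005,-1],
    [0,0,0,0,0,-0.02,-1],
    [0,0,0,0,0,-0.06,-1],
    [0,0,0,0,0,-0.1,-1],
    [0,0,0,0,0,-0.14,-1],
    [0,0,0,0,0,-0.16,-1],
    [0,0,0,0,0,-0.16,-1],
    [0,0,0,0,0,-0.16,-1],
  ],
)

```text
t: 6.22
tool_pos: [582.3, 206.9, 187.8]
tool_rot: [0.97, 0.244, 0.002, -0.0]
ft_force: [0.0, 0.8, -0.5]
finger_gap: 0.003
```

Emit:
apply_moves(
  deltas=[
    [0,0,0,-0.04,0,0,-1],
    [0,0,0,-0.08,0,0,-1],
    [0,0,0,-0.12,0,0,-1],
    [0,0,0,-0.15,0,0,-1],
    [0,0,0,-0.15,0,0,-1],
    [0,0,0,-0.15,0,0,-1],
  ],
)

```text
t: 6.72
tool_pos: [447.6, 133.9, 185.3]
tool_rot: [0.97, 0.244, -0.001, 0.001]
ft_force: [1.4, 0.6, 0.2]
finger_gap: 0.001
```

```bash
python3 -c "
from h import *
import pickle
s,M=report()
d=pickle.load(open('cams.pkl','rb'))
w=read_camera('wrist')['color']; c=read_camera('scene'); a=c['color']
D=(np.abs(a.astype(int)-d['scene']['color']).max(2)>40).astype(np.uint8)
n,l,st,ce=cv2.connectedComponentsWithStats(D)
print([x.tolist() for x in st[1:] if x[4]>8])
P=[H0+x*EX+y*EY+[0,0,24] for x in(10,85) for y in(-45,45)]
print('flat leaf midplane corners, scene px',proj(c,P).round(1).tolist())
q=cv2.resize(a[175:255,295:388],(400,344),interpolation=3); q=cv2.copyMakeBorder(q,0,76,0,0,cv2.BORDER_CONSTANT)
cv2.imwrite('pics/end.png',np.hstack([cv2.resize(w,(400,420)),q])[:,:,::-1])"
```

```text
t 6.7167 own [-99.7, -0.9, 185.3] F own [1.6, -0.2, 0.2] gap 0.0011038949598137994 yaw 28.27 tz [-0.002 -0.002 -1.   ]
[[68, 0, 9, 12, 46], [139, 0, 86, 128, 3185], [256, 0, 92, 163, 4902], [52, 13, 10, 15, 63], [311, 21, 5, 4, 10], [47, 25, 5, 9, 18], [1, 33, 29, 36, 519], [211, 58, 15, 20, 157], [25, 68, 10, 18, 45], [212, 79, 15, 15, 122], [228, 81, 8, 4, 20], [230, 86, 7, 8, 32], [228, 88, 2, 8, 10], [238, 93, 4, 6, 17], [12, 97, 11, 11, 80], [240, 112, 2, 8, 14], [10, 117, 68, 76, 2090], [176, 155, 18, 7, 47], [18, 163, 277, 107, 6265], [201, 171, 10, 3, 11], [192, 176, 10, 4, 16], [316, 183, 28, 35, 472], [339, 204, 32, 23, 208], [310, 219, 12, 4, 15], [0, 381, 11, 39, 343]]
flat leaf midplane corners, scene px [[339.2, 218.2], [349.6, 203.4], [361.4, 225.4], [371.0, 210.0]]
```

View pics/end.png

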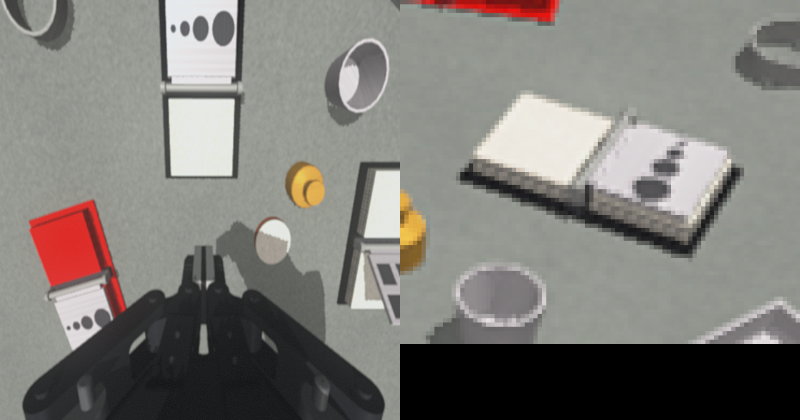

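The end views show the leaf lying flat on the far side with its spots up, and the bystanders in place. I'm handing in.

```bash
python3 -c "
from h import *
report(); print(ticket.sign_off())"
```

```text
t 6.8167 own [-97.1, -0.6, 185.8] F own [-0.1, -0.3, -0.4] gap 0.0010279963869223245 yaw 28.3 tz [-0. -0. -1.]
the job is handed in; nothing more can be done
None
```

The four-spot leaf now lies flat on the far side of its book. I pushed it from about 0.88 rad over the spine with closed fingertips, pressed it down, lifted clear and handed in at 6.8 s. The sign-off gives no verdict.

- **Leaf flat:** while pressing, the tip stopped at z = 27.1 mm with about 8 N on it; the leaf's top should be at 27 mm. I pressed about 1 mm further before lifting. The final pictures show it flat on the far stack. I judged that by eye and did not measure the angle afterwards.
- **Speed:** by plan it turned at roughly 1 to 2 rad/s, well under the limit. I did not measure the leaf's speed.
- **Everything else:** the tin, weight, stone and ring look undisturbed by eye. The before/after comparison of the scene camera picture found changes at the worked book. The other changed areas I put down to the arm and its shadow, without checking each one. The other book's leaf is only partly visible in the final view, and the tool stayed well away from it.
- **Disagreement:** my first triangulation of the leaf edge missed by about 6 mm and gave 0.82 and 0.90 rad for the two corners. The wrist view settled it at about 0.88.

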